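# Sort the ski-service bench into its trays

### The job

Clear up after the ski repair: put both wax bars in the green tray, both filament spools in the blue tray and the wooden brush in the red tray, one thing to a bay. Set each down gently without dropping it, flat on the tray's floor inside the bay's walls (spools standing on a flange, brush on its bristles, bars on their undersides as they lie now). Leave the bottle and the hammer where they are.

Things in the scene. Friction and masses are not known exactly. Their poses are not given: they have to be found in the camera images.
- orange_wax: ski wax bar 60 x 40 x 36 mm high (about 80 g), orange with a white paper band round its middle height, lying flat. Origin: centre of its underside; x along the 60 mm length, z up.
- yellow_wax: ski wax bar 60 x 40 x 36 mm high (about 80 g), yellow with a white paper band round its middle height, lying flat. Origin: centre of its underside; x along the 60 mm length, z up.
- white_spool: filament spool, an upright cylinder 52 mm in diameter and 42 mm high (about 90 g) standing on its flange: white flanges, black filament between them. Origin: centre of its underside; z up along its axis.
- black_spool: filament spool, an upright cylinder 52 mm in diameter and 42 mm high (about 90 g) standing on its flange: black flanges, white filament between them. Origin: centre of its underside; z up along its axis.
- brush: base brush (about 130 g): a dark wooden block 90 x 44 mm, 24 mm thick, on top of 20 mm of brass-coloured bristles (82 x 37 mm), 44 mm high in all, standing on its bristles. Origin: centre of the underside of the bristles; x along the 90 mm length, z up.
- green_tray: green plastic tray fixed to the bench, outer size 168 x 72 mm, walls 4 mm thick and only 13 mm high over the bench, inner floor 4 mm over the bench. For the wax: a cross wall 4 mm thick and 13 mm high splits it into two bays of 78 x 64 mm inside, centred at x = -41 and +41 mm in its frame. Origin: centre of its underside, on the bench; x along its length, z up. The bars' 60 mm length goes along the tray's x.
- blue_tray: blue plastic tray fixed to the bench, outer size 168 x 84 mm, walls 4 mm thick and only 13 mm high over the bench, inner floor 4 mm over the bench. For the spools: a cross wall 4 mm thick and 13 mm high splits it into two bays of 78 x 76 mm inside, centred at x = -41 and +41 mm in its frame. Origin: centre of its underside, on the bench; x along its length, z up. One spool in each bay.
- red_tray: red plastic tray fixed to the bench, outer size 122 x 76 mm, walls 4 mm thick and only 13 mm high over the bench, inner floor 4 mm over the bench. For the brush: a single bay of 114 x 68 mm inside, centred at x = 0. Origin: centre of its underside, on the bench; x along its length, z up. The brush's 90 mm length goes along the tray's x.
- bottle: white cleaner bottle with a blue label and cap, 64 mm in diameter, 150 mm high, standing at the right side; to be left alone. Origin: centre of its underside.
- hammer: hammer lying at the left side, its length along its x, handle towards -x; to be left alone. Origin: centre of its underside.
Not all that is in view belongs to the job. What is meant by the white_spool is not purple or turquoise, and is the larger of those in its own colour.

How it is judged:
By the outcome, as a careful person would: the job done as asked, in the order asked, and still so for the second after the job is handed in, with the robot touching nothing.
It also fails if it takes over 115 s, if anything falls off the work surface, if the arm or the gripper's body presses on something with over 40 N, if the wrist force passes 120 N, or if a joint passes its speed limit or range.

### The arm

A 6-joint arm with a two-finger parallel gripper is mounted at the origin on the work surface. World frame = base frame: x ahead of the robot, y to its left, z up, the work surface at z = 0. Lengths are in m, angles in rad, forces in N, time in s.
With the tool pointing down it reaches from about 0.325 to 0.9 m from the base axis. Payload 6.1 kg.
Tool frame: the origin (TCP) lies between the finger pads; the fingertips stand 22 mm ahead of it and the grasp point (between the pads) lies 3 mm ahead of it; z points along the fingers, y is the line along which they close (so a half turn about z gives the same grasp; the last joint's range is limited). The gripper opens to 85 mm and grips with 20 to 120 N. Pads are 22 mm wide; open, the fingers measure 114 mm over their backs; the gripper's body (76 mm by 85 mm) begins 54 mm behind the grasp point. The pads swing forward as they close: fully open they stand 13 mm farther back than shut.
Start: joints at [-1.357, 0.22, 1.526, -0, 1.395, -0.126], TCP at [0.208, -0.589, 0.253] pointing down, gripper open.
Joint ranges: [-2.98, 2.98], [-0.91, 2.08], [0.09, 2.57], [-1.24, 4.39], [0.2, 2.65], [-2.68, 2.68]. Speed limits (rad/s): [2.57, 2.57, 3.01, 3.14, 3.14, 3.14].

### API

Orientations are given as a 3x3 rotation matrix whose columns are the frame's x, y, z axes.
In Python, from station import manip gives the robot as it stands. The module is installed in compiled form; this text tells all that it offers.
- The arm moves only by the tool step_arm, never from a script. Its argument "plan" is a list of rows, each a list of 3 entries, a list of its own where there are three numbers: the opening, from 0 (shut) to 1 (fully open), then the shift along the tool's x, y, z in cm, then the turn about the tool's z in degrees. In form: [[claw, [tx, ty, tz], roll], ...]. A call has 1 to 10 rows; each row shifts and turns the commanded pose from where the row before left it, along the tool's axes as they then stand; what a row does not reach is not made up. A row lasts 1/10 s, in which the tool goes at most 50 mm and 8.59 degrees, less where a joint would pass 70% of its speed; a pose out of reach is approached as far as the arm can. A call is refused whole if a number of a shift passes 5 or a number of a turn 8.59, either way. A call with a gripper value outside its range is refused whole. The fingers move at their own pace and stop on an object; the grip force is fixed at half the most. Time passes only in rows, so rows that do not move let the fingers close. It gives the time, the measured TCP pose, the force, the opening and the grip force at its end, in the units of the state.
- manip.sense(): the state, without advancing time (a new reading comes with each control period).
- manip.read_camera(name): name is "scene" or "top" or "wrist"; returns a dict with "color" (420x560x3 uint8, red, green, blue), "z_map" (420x560 float32, m along the optical axis (not along the pixel's ray), 0 where there is no reading), "vertical_fov" (degrees; the focal length in pixels is half the picture's height over the tangent of half this angle, whatever the lens; pixels are square), "cx", "cy" (the principal point, pixels), "cam_to_world" (4x4, takes a point from camera to world coordinates). Camera axes: x right, y down, z forward; pixel columns grow to the right and rows downward; lengths in m; the calibration is good to about 2 mm. A picture is of the moment at which its call begins.
- manip.hand_in(): hands the job in; it is judged then, once.
The state is a dict: "t": time; "q": joint angles; "qvel": joint speeds; "joint_torque": joint torques, N m; "position": TCP position; "tool_rot": TCP orientation; "force": force on the tool from outside, world axes, zero at the start; "ft_torque": the same for the moment, N m; "opening": opening from 0.0 (shut) to 1.0 (fully open); "gripper_force": force on a finger pad.
Only numpy, scipy, OpenCV 4.12 (cv2) and the standard library are available. Lean on these libraries where they do the work, as an engineer would, in place of code of your own. Each camera call takes 0.05 s, during which the arm holds its last target. There are 200 camera calls.

## Working session

There is one attempt and no reset: what is moved stays moved. The work goes in short steps, Python scripts to look and compute and a tool call to move; the robot and the scene stay as the last step left them, time stands still between calls to the robot, and variables do not carry over. Pictures are saved under pics/ and viewed, at most 14 in all, crops included, and the job is handed in when it is done.

Besides the shell and the picture viewer there is one more tool, called after "Emit:" as name(argument=value, ...) on one line, values as JSON. step_arm: Moves the arm, as the interface text tells. Its arguments: {"type":"object","properties":{"plan":{"type":"array"}},"required":["plan"]}

```bash
mkdir -p pics; cat > h.py <<'E'
import numpy as np, cv2, pickle
from station import manip
def shot(n,f):
    d=manip.read_camera(n); cv2.imwrite(f'pics/{f}.png',d['color'][:,:,::-1]); pickle.dump(d,open(f'pics/{f}.pkl','wb')); return d
def load(f): return pickle.load(open(f'pics/{f}.pkl','rb'))
def cloud(d):
    z=d['z_map'].astype(float); h,w=z.shape; f=h/2/np.tan(np.radians(d['vertical_fov'])/2)
    v,u=np.mgrid[:h,:w]; P=np.stack([(u-d['cx'])/f*z,(v-d['cy'])/f*z,z,np.ones_like(z)],-1)
    P=P@np.array(d['cam_to_world']).T; P[z==0]=np.nan; return P[...,:3]
E
python3 - <<'E'
from h import *
for n in('top','scene'):
    d=shot(n,n+'0'); print(n,d['vertical_fov'],d['cx'],d['cy'],np.round(d['cam_to_world'],3).tolist())
s=manip.sense(); print({k:np.round(v,3).tolist() for k,v in s.items()})
E
```

```text
top 52.89018376431059 276.5354731149385 209.82898826425946 [[0.005, -0.988, 0.151, 0.341], [-1.0, -0.003, 0.013, -0.003], [-0.012, -0.152, -0.988, 1.254], [0.0, 0.0, 0.0, 1.0]]
scene 55.61609397276871 281.0949422126988 214.48900333962305 [[-0.654, 0.529, -0.541, 1.056], [0.756, 0.446, -0.478, 0.478], [-0.012, -0.722, -0.692, 0.73], [0.0, 0.0, 0.0, 1.0]]
{'t': 0.1, 'q': [-1.357, 0.221, 1.528, -0.0, 1.395, -0.126], 'qvel': [-0.0, -0.002, -0.003, 0.0, 0.001, -0.002], 'joint_torque': [0.0, -49.825, -39.055, -0.0, 0.006, 0.0], 'position': [0.208, -0.589, 0.252], 'tool_rot': [[0.943, 0.333, -0.0], [0.333, -0.943, 0.002], [0.0, -0.002, -1.0]], 'force': [-0.27, 0.168, 0.385], 'ft_torque': [0.107, -0.026, 0.014], 'gripper_force': 0.0, 'opening': 1.002}
```

View pics/top0.png

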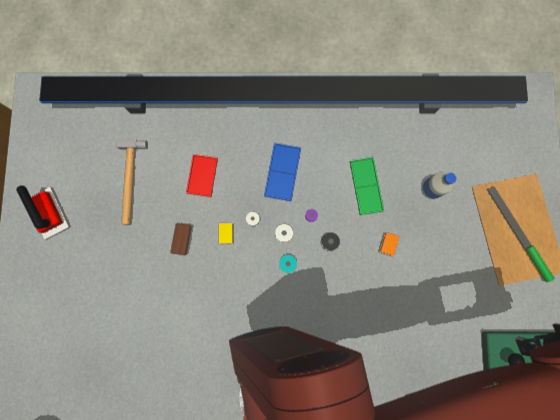

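View pics/scene0.png

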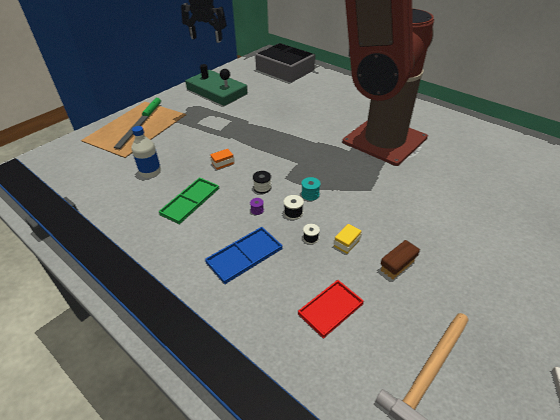

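The top image shows these candidates. Spools: large white (284,233), small white (252,218), purple (311,215), turquoise (288,263), black (330,241). Orange wax is at (390,244), yellow wax at (226,233) and the brush at (181,239). Trays: red (202,175), blue (283,172), green (367,186). For white_spool I choose (284,233), and I'll check it in a crop.

```bash
cat > m.py <<'E'
from h import *
def rect(P,m):
    p=P[m]; r=cv2.minAreaRect((p[:,:2]*1000).astype(np.float32)); b=cv2.boxPoints(r)
    e=[b[1]-b[0],b[2]-b[1]]; l=max(e,key=np.linalg.norm); a=np.degrees(np.arctan2(l[1],l[0]))%180
    return np.round(r[0],1),np.round(sorted(np.linalg.norm(e,axis=1)),1),round(a,1),len(p),np.round(np.median(p[:,2])*1000,1)
E
python3 - <<'E'
from m import *
d=load('top0'); P=cloud(d); z=P[...,2]; c=d['color'].astype(int)
print('bench',np.nanmedian(z[190:300,250:270]))
for n,(u,v,h) in dict(orange=(390,244,.036),yellow=(226,233,.036),white=(284,233,.042),smallw=(252,218,.042),black=(330,241,.042),purple=(311,215,.03),turq=(288,263,.042),brush=(181,239,.044)).items():
    w=np.zeros(z.shape,bool); w[v-20:v+21,u-20:u+21]=1
    top=np.nanpercentile(z[v-6:v+7,u-6:u+7],80)
    m=w&(z>top-.008); n_,l,s,_=cv2.connectedComponentsWithStats(m.astype(np.uint8))
    m=l==max(range(1,n_),key=lambda i:s[i,4]); print(n,*rect(P,m))
for n,(u,v,ch) in dict(red=(202,175,0),blue=(283,172,2),green=(367,186,1)).items():
    o=[i for i in range(3) if i!=ch]; m=(c[...,ch]>1.5*c[...,o].max(-1))
    if ch==2: m=(c[...,2]>1.4*c[...,1])&(c[...,2]>1.4*c[...,0])
    w=np.zeros(z.shape,bool); w[v-36:v+37,u-30:u+31]=1; print(n,*rect(P,m&w))
i=cv2.resize(cv2.imread('pics/top0.png')[135:285,160:420],(780,450),interpolation=cv2.INTER_CUBIC); cv2.imwrite('pics/c1.png',i)
E
```

```text
bench 0.0003575191930822452
orange [ 431.7 -312.3] [40.9 60.3] 162.2 289 35.9
yellow [460.1 160.7] [38.2 58.8] 1.1 269 36.3
white [461.   -7.4] [49.  49.5] 0.1 252 42.1
smallw [503.7  83.2] [35.9 38. ] 88.9 141 32.2
black [ 438.3 -142.2] [48.3 49.5] 134.8 251 42.3
purple [515.1 -89.3] [32.6 33.4] 1.0 117 29.7
turq [372.5 -19. ] [48.1 48.5] 90.2 260 41.7
brush [443.1 291. ] [44.3 89.2] 171.3 463 43.8
red [nan nan] [nan nan] nan 1040 nan
blue [nan nan] [nan nan] nan 1501 nan
green [ 606.8 -255.3] [ 68.3 167.8] 11.3 1318 nan
```

View pics/c1.png

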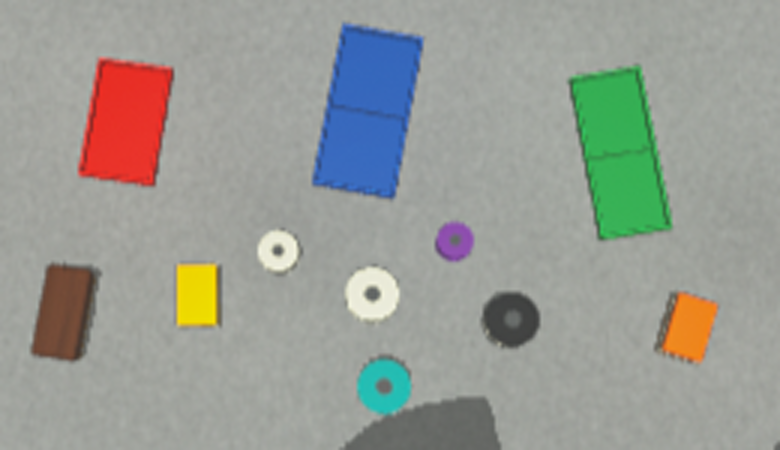

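The crop shows the large white spool at (372,294) and the small white one at (278,250), so white_spool is the one at top-image (284,233). The tray fit needs the NaN points removed.

```bash
python3 - <<'E'
from m import *
d=load('top0'); P=cloud(d); z=P[...,2]; c=d['color'].astype(int)
for n,(u,v,ch) in dict(red=(202,175,0),blue=(283,172,2),green=(367,186,1)).items():
    o=[i for i in range(3) if i!=ch]; m=(c[...,ch]>1.3*c[...,o].max(-1))&np.isfinite(P).all(-1)&(z<.03)
    w=np.zeros(z.shape,bool); w[v-36:v+37,u-30:u+31]=1; print(n,*rect(P,m&w))
E
```

```text
red [639.9 243.2] [ 81.  125.6] 171.6 1051 5.0
blue [650.3  -3.5] [ 83.7 168.2] 169.7 1510 4.9
green [ 607.7 -255.7] [ 73.5 169.3] 9.4 1365 5.1
```

```bash
cat >> h.py <<'E'
def to(x,y,z,yaw):
    "mm, deg: roll (deg, done first) then shift in tool axes, cm, from the measured pose"
    s=manip.sense(); R=np.array(s['tool_rot']); p=np.array(s['position'])*1000
    y0=np.degrees(np.arctan2(R[1,0],R[0,0])); r=(y0-yaw+90)%180-90; a=np.radians(y0-r)
    D=np.array([x,y,z])-p; c,n=np.cos(a),np.sin(a)
    print('at',p.round(1),'yaw',y0.round(1),'q',np.round(s['q'],2),'roll',r.round(2),'shift',np.round([(c*D[0]+n*D[1])/10,(n*D[0]-c*D[1])/10,-D[2]/10],2),'cm; F',np.round(s['force'],1),'tilt',R[:2,2].round(3),'open',round(s['opening'],3))
E
python3 -c "
from h import *
to(431.7,-312.3,140,-17.8)"
```

```text
at [ 208.2 -588.7  252.3] yaw 19.5 q [-1.36  0.22  1.53 -0.    1.39 -0.13] roll 37.27 shift [ 12.83 -33.15  11.23] cm; F [-0.3  0.2  0.4] tilt [-0.     0.002] open 1.002
```

Emit:
step_arm(plan=[[1,[0,0,0],7.45],[1,[0,0,0],7.45],[1,[0,0,0],7.45],[1,[0,0,0],7.45],[1,[0,0,0],7.45]])

```text
t: 0.6
position: [0.2082, -0.5889, 0.2526]
tool_rot: [[0.951, -0.31, -0.0], [-0.31, -0.951, 0.001], [-0.001, -0.001, -1.0]]
force: [-0.1, 0.2, -1.0]
opening: 1.002
gripper_force: 0.0
```

Emit:
step_arm(plan=[[1,[1.28,-3.31,0],0],[1,[1.28,-3.31,0],0],[1,[1.28,-3.31,0],0],[1,[1.28,-3.31,0],0],[1,[1.28,-3.31,0],0],[1,[1.28,-3.31,2.2],0],[1,[1.28,-3.31,3],0],[1,[1.28,-3.31,3],0],[1,[1.28,-3.31,2],0],[1,[1.28,-3.31,1],0]])

```text
t: 1.6
position: [0.4307, -0.3106, 0.1384]
tool_rot: [[0.952, -0.305, -0.003], [-0.305, -0.952, 0.003], [-0.004, -0.002, -1.0]]
force: [-0.3, -0.0, 0.2]
opening: 0.996
gripper_force: 0.0
```

```bash
python3 -c "
from h import *
d=shot('wrist','w1'); to(431.7,-312.3,34,-17.8)
P=cloud(d); print(P[::60,280].round(3).tolist(), np.round(d['cam_to_world'],3).tolist())"
```

```text
at [ 432.8 -306.5  137.4] yaw -17.7 q [-0.77  0.12  1.87  0.    1.16  1.11] roll 0.12 shift [ 0.07  0.59 10.34] cm; F [ 0.4  4.8 -1.5] tilt [-0.002  0.007] open 0.997
[[0.563, -0.353, 0.0], [0.527, -0.341, -0.0], [0.489, -0.329, 0.0], [0.453, -0.317, 0.036], [0.413, -0.304, 0.036], [0.349, -0.283, 0.0], [0.292, -0.265, 0.001]] [[-0.307, -0.916, -0.258, 0.494], [-0.952, 0.295, 0.085, -0.332], [-0.002, 0.272, -0.962, 0.259], [0.0, 0.0, 0.0, 1.0]]
```

View pics/w1.png

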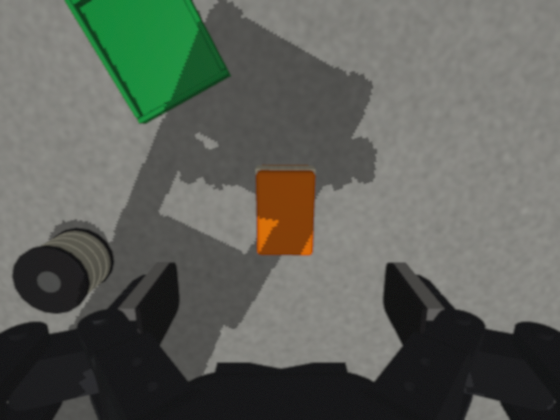

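The wrist view shows the orange bar at (286,212), straight between the fingers. The arm was still settling, so I'll let it stop and refine from here.

Emit:
step_arm(plan=[[1,[0,0,0],0],[1,[0,0,0],0],[1,[0,0,0],0]])

```text
t: 1.95
position: [0.431, -0.3143, 0.1419]
tool_rot: [[0.952, -0.306, 0.001], [-0.306, -0.952, -0.001], [0.001, 0.001, -1.0]]
force: [-0.1, -0.9, 0.4]
opening: 1.002
gripper_force: 0.0
```

```bash
cat >> m.py <<'E'
def near(f,u,v,r=70,dz=.008):
    d=shot('wrist',f); P=cloud(d); z=P[...,2]; w=np.zeros(z.shape,bool); w[max(v-r,0):v+r,max(u-r,0):u+r]=1
    top=np.nanmedian(z[v-5:v+6,u-5:u+6]); m=w&(abs(z-top)<dz)
    l=cv2.connectedComponents(m.astype(np.uint8))[1]; R=rect(P,l==l[v,u]); print(f,*R); return R
E
python3 -c "
from m import *
r=near('w2',286,212); to(*r[0],34,r[2])"
```

```text
w2 [ 429.4 -312.9] [40.1 59.6] 161.9 4766 35.8
at [ 431.  -314.4  142. ] yaw -17.9 q [-0.78  0.11  1.87 -0.    1.16  1.1 ] roll 0.24 shift [-0.2  -0.09 10.8 ] cm; F [ 0.1 -0.2 -0.4] tilt [ 0.001 -0.001] open 1.004
```

Emit:
step_arm(plan=[[1,[-0.2,-0.1,3],0],[1,[0,0,3],0],[1,[0,0,2.5],0],[1,[0,0,1.5],0],[1,[0,0,0.8],0],[1,[0,0,0],0],[1,[0,0,0],0]])

```text
t: 2.7
position: [0.4302, -0.3124, 0.0343]
tool_rot: [[0.952, -0.306, 0.001], [-0.306, -0.952, -0.001], [0.001, 0.001, -1.0]]
force: [0.1, -0.7, -0.0]
opening: 1.001
gripper_force: 0.0
```

Emit:
step_arm(plan=[[0,[0,0,0],0],[0,[0,0,0],0],[0,[0,0,0],0],[0,[0,0,0],0],[0,[0,0,0],0],[0,[0,0,0],0],[0,[0,0,0],0],[0,[0,0,0],0]])

```text
t: 3.5
position: [0.4303, -0.3121, 0.0342]
tool_rot: [[0.952, -0.305, 0.001], [-0.305, -0.952, -0.001], [0.002, 0.001, -1.0]]
force: [-0.0, 0.4, 5.0]
opening: 0.457
gripper_force: 62.2
```

Emit:
step_arm(plan=[[0,[0,0,-0.5],0],[0,[0,0,-1.5],0],[0,[0,0,-2],0],[0,[0,0,-2],0],[0,[0,0,0],-6.8],[0,[0,0,0],-6.8],[0,[0,0,0],-6.8],[0,[0,0,0],-6.8],[0,[0,0,0],0],[0,[0,0,0],0]])

```text
t: 4.5
position: [0.4297, -0.3116, 0.0938]
tool_rot: [[0.987, 0.161, 0.0], [0.161, -0.987, -0.0], [0.0, 0.0, -1.0]]
force: [-0.2, -0.0, 0.1]
opening: 0.455
gripper_force: 61.4
```

```bash
python3 -c "
from h import *
to(648,-249,60,9.4)"
```

```text
at [ 429.7 -311.6   93.8] yaw 9.2 q [-0.78  0.17  1.9  -0.    1.07  0.63] roll -0.16 shift [22.56 -2.61  3.38] cm; F [-0.2 -0.   0.1] tilt [ 0. -0.] open 0.455
```

Emit:
step_arm(plan=[[0,[2,-0.3,0],0],[0,[3,-0.4,0],0],[0,[3.5,-0.4,0],0],[0,[3.5,-0.4,0],0],[0,[3.5,-0.4,0],0],[0,[3,-0.4,0],0],[0,[2.5,-0.3,0],0],[0,[1.55,0,0],0],[0,[0,0,0],0],[0,[0,0,0],0]])

```text
t: 5.5
position: [0.6474, -0.2488, 0.0929]
tool_rot: [[0.987, 0.163, -0.001], [0.163, -0.987, 0.0], [-0.001, -0.0, -1.0]]
force: [-0.7, -0.1, -1.0]
opening: 0.458
gripper_force: 61.4
```

```bash
python3 -c "
from h import *
d=shot('wrist','w3'); to(648,-249,42,9.4)"
```

```text
at [ 647.  -249.1   92.9] yaw 9.3 q [-0.48  0.52  1.45 -0.    1.17  0.93] roll -0.06 shift [0.1  0.01 5.09] cm; F [-0.4  0.8 -0.1] tilt [-0.001  0.   ] open 0.458
```

View pics/w3.png

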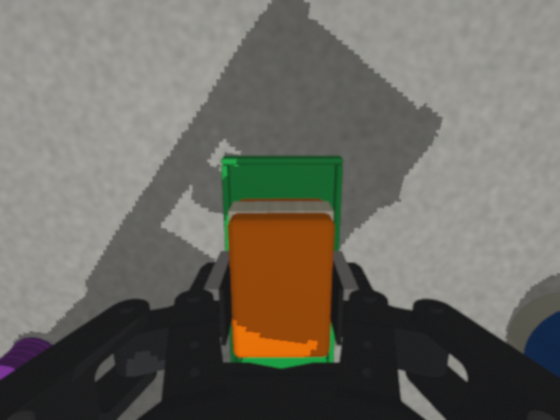

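The bar is straight over the far bay, whose walls are at columns 222 and 342 with the far edge at row 157. I'll check those edges in world coordinates.

```bash
python3 -c "
from m import *
d=load('w3'); P=cloud(d); c=d['color'].astype(int); z=P[...,2]
m=(c[...,1]>1.3*c[...,[0,2]].max(-1))&np.isfinite(P).all(-1)&(z>.009)&(z<.02); m[290:]=0
p=P[m]; a=np.radians(9.4); q=(p[:,:2]*1000-[648,-249])@np.array([[np.cos(a),-np.sin(a)],[np.sin(a),np.cos(a)]]); print(np.percentile(q,[1,99],axis=0))"
```

```text
[[-15.60512916 -35.42819225]
 [ 40.85857835  35.82190394]]
```

Emit:
step_arm(plan=[[0,[0,0,1.5],0],[0,[0,0,1.5],0],[0,[0,0,1.2],0],[0,[0,0,0.6],0],[0,[0,0,0.3],0],[0,[0,0,0.15],0],[0,[0,0,0.1],0],[0,[0,0,0.05],0],[0,[0,0,0],0],[0,[0,0,0],0]])

```text
t: 6.55
position: [0.6481, -0.2491, 0.0397]
tool_rot: [[0.987, 0.164, 0.001], [0.164, -0.987, -0.0], [0.001, 0.0, -1.0]]
force: [0.0, 0.8, -0.4]
opening: 0.456
gripper_force: 61.4
```

Emit:
step_arm(plan=[[0,[0,0,0.08],0],[0,[0,0,0],0],[0,[0,0,0.06],0],[0,[0,0,0],0]])

```text
t: 6.95
position: [0.648, -0.2491, 0.0383]
tool_rot: [[0.987, 0.164, 0.0], [0.164, -0.987, -0.0], [0.0, 0.0, -1.0]]
force: [-1.5, 0.4, 2.7]
opening: 0.455
gripper_force: 61.8
```

Emit:
step_arm(plan=[[0,[0,0,0.05],0],[0,[0,0,0],0],[0.5,[0,0,0],0],[0.6,[0,0,0],0],[0.7,[0,0,0],0],[0.7,[0,0,0],0],[0.7,[0,0,-1],0],[0.8,[0,0,-3],0],[1,[0,0,-4],0],[1,[0,0,-3],0]])

```text
t: 7.95
position: [0.6486, -0.2494, 0.1506]
tool_rot: [[0.987, 0.164, 0.002], [0.164, -0.987, -0.001], [0.002, 0.001, -1.0]]
force: [1.4, 0.1, -0.3]
opening: 0.998
gripper_force: 0.0
```

```bash
python3 -c "
from m import *
near('w4',284,275,90); to(460,160.7,150,1.1)"
```

```text
w4 [ 576.3 -263.7] [167.8 173.9] 9.3 26618 0.3
at [ 651.3 -250.7  157.1] yaw 9.4 q [-0.48  0.46  1.41  0.    1.26  0.93] roll 8.33 shift [-18.33 -41.5    0.71] cm; F [ 2.3 -0.7  4.2] tilt [ 0.01  -0.005] open 1.001
```

View pics/w4.png

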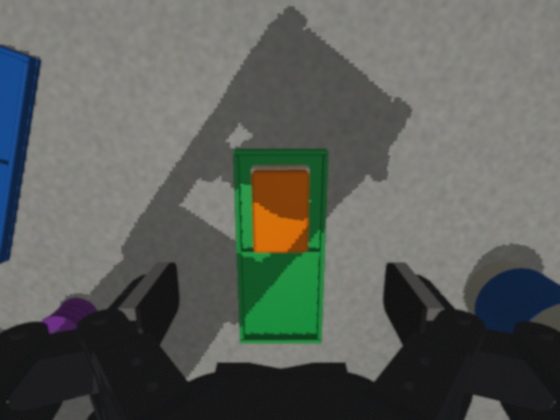

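The orange bar is at (281,210) in the far bay. Its near edge lines up with the cross wall at row 250, which could just be perspective, so I'll check it by depth.

```bash
python3 -c "
from m import *
near('w5',281,205,90)
d=load('w5'); P=cloud(d); c=d['color'].astype(int); z=P[...,2]
m=(c[...,1]>1.3*c[...,[0,2]].max(-1))&np.isfinite(P).all(-1)&(z<.02); m[:,:150]=0
print(rect(P,m))
to(460,160.7,150,1.1)"
```

```text
w5 [ 647.7 -248.4] [40.1 59.3] 9.0 4344 39.8
(array([ 605.1, -255.5]), array([ 75.9, 168.7], dtype=float32), np.float32(9.4), 11664, np.float64(4.3))
at [ 651.4 -250.8  155.3] yaw 9.4 q [-0.48  0.46  1.41  0.    1.26  0.93] roll 8.33 shift [-18.34 -41.51   0.53] cm; F [ 0.5 -0.2  0.4] tilt [ 0.01  -0.005] open 1.005
```

Emit:
step_arm(plan=[[1,[0,0,0],8.33],[1,[-1,-3,0],0],[1,[-2,-4.5,0],0],[1,[-2,-4.5,0],0],[1,[-2,-4.5,0],0],[1,[-2,-4.5,0],0],[1,[-2,-4.5,0],0],[1,[-2,-4.5,0],0],[1,[-2,-4.5,0],0],[1,[-2,-4.0,0],0]])

```text
t: 9.05
position: [0.4693, 0.1345, 0.1475]
tool_rot: [[1.0, 0.019, 0.0], [0.019, -1.0, 0.0], [0.0, -0.0, -1.0]]
force: [0.6, -0.8, 0.5]
opening: 1.001
gripper_force: 0.0
```

Emit:
step_arm(plan=[[1,[-1.3,-2.2,0],0],[1,[0,-0.8,0],0],[1,[0,0,0],0],[1,[0,0,0],0],[1,[0,0,0],0]])

```text
t: 9.55
position: [0.4578, 0.1613, 0.1474]
tool_rot: [[1.0, 0.017, 0.0], [0.017, -1.0, -0.0], [0.0, 0.0, -1.0]]
force: [-0.7, 0.1, 0.2]
opening: 1.0
gripper_force: 0.0
```

```bash
python3 -c "
from m import *
r=near('w6',284,212); to(*r[0],34,r[2])"
```

```text
w6 [458.2 162.6] [39.9 60.1] 1.3 4598 35.8
at [457.7 161.3 147.4] yaw 1.0 q [ 0.18 -0.01  1.98 -0.    1.17  1.73] roll -0.31 shift [ 0.06 -0.13 11.34] cm; F [0.4 0.6 0.3] tilt [ 0. -0.] open 1.002
```

Emit:
step_arm(plan=[[1,[0,-0.1,3],0],[1,[0,0,3],0],[1,[0,0,2.5],0],[1,[0,0,1.5],0],[1,[0,0,1],0],[1,[0,0,0.3],0],[1,[0,0,0],0],[1,[0,0,0],0]])

```text
t: 10.4
position: [0.4579, 0.1634, 0.0353]
tool_rot: [[1.0, 0.019, 0.002], [0.019, -1.0, 0.0], [0.002, -0.0, -1.0]]
force: [0.7, -0.2, 0.2]
opening: 1.002
gripper_force: 0.0
```

Emit:
step_arm(plan=[[0,[0,0,0],0],[0,[0,0,0],0],[0,[0,0,0],0],[0,[0,0,0],0],[0,[0,0,0],0],[0,[0,0,0],0],[0,[0,0,0],0],[0,[0,0,0],0]])

```text
t: 11.2
position: [0.4576, 0.1636, 0.0351]
tool_rot: [[1.0, 0.019, 0.001], [0.019, -1.0, 0.0], [0.001, -0.0, -1.0]]
force: [-0.6, 0.2, 5.7]
opening: 0.454
gripper_force: 62.0
```

Emit:
step_arm(plan=[[0,[0,0,-0.5],0],[0,[0,0,-2],0],[0,[0,0,-3],0],[0,[0,0,-3],0],[0,[0,0,-3],0],[0,[0,0,-1.5],-8.3],[0,[0,0,0],0],[0,[0,0,0],0]])

```text
t: 12.0
position: [0.4565, 0.1633, 0.1638]
tool_rot: [[0.987, 0.16, -0.001], [0.16, -0.987, -0.0], [-0.001, 0.0, -1.0]]
force: [0.5, 0.7, -0.6]
opening: 0.453
gripper_force: 61.4
```

```bash
python3 -c "
from h import *
to(566,-262,100,9.4)"
```

```text
at [456.5 163.3 163.8] yaw 9.2 q [ 0.18 -0.03  1.97 -0.    1.2   1.59] roll -0.21 shift [ 3.85 43.75  6.38] cm; F [ 0.5  0.7 -0.6] tilt [-0.001 -0.   ] open 0.453
```

Emit:
step_arm(plan=[[0,[0,2,0],0],[0,[0.4,3.5,0],0],[0,[0.4,4.5,0],0],[0,[0.5,4.5,0],0],[0,[0.5,4.5,0],0],[0,[0.5,4.5,0],0],[0,[0.5,4.5,0],0],[0,[0.5,4.5,0],0],[0,[0.5,4,0],-0.2],[0,[0,3.5,0],0]])

```text
t: 13.0
position: [0.5591, -0.2266, 0.1617]
tool_rot: [[0.987, 0.163, -0.003], [0.163, -0.987, 0.002], [-0.003, -0.002, -1.0]]
force: [0.8, -0.1, -1.1]
opening: 0.454
gripper_force: 61.4
```

Emit:
step_arm(plan=[[0,[0,2.5,0],0],[0,[0,1.2,1],0],[0,[0,0,2],0],[0,[0,0,2],0],[0,[0,0,1.4],0],[0,[0,0,0],0],[0,[0,0,0],0],[0,[0,0,0],0]])

```text
t: 13.8
position: [0.5668, -0.2615, 0.1014]
tool_rot: [[0.986, 0.167, 0.001], [0.167, -0.986, -0.001], [0.001, 0.001, -1.0]]
force: [0.5, -0.3, -0.2]
opening: 0.455
gripper_force: 61.4
```

```bash
python3 -c "
from h import *
to(566,-262,39.1,9.4)"
```

```text
at [ 566.8 -261.5  101.4] yaw 9.6 q [-0.56  0.36  1.65  0.    1.13  0.84] roll 0.2 shift [-0.08  0.03  6.23] cm; F [ 0.5 -0.3 -0.2] tilt [ 0.001 -0.001] open 0.455
```

Emit:
step_arm(plan=[[0,[-0.1,0,1.5],0],[0,[0,0,2],0],[0,[0,0,1.3],0],[0,[0,0,0.7],0],[0,[0,0,0.3],0],[0,[0,0,0.2],0],[0,[0,0,0.1],0],[0,[0,0,0],0],[0,[0,0,0],0]])

```text
t: 14.7
position: [0.5654, -0.2619, 0.04]
tool_rot: [[0.986, 0.167, 0.001], [0.167, -0.986, -0.001], [0.001, 0.001, -1.0]]
force: [-1.0, 0.8, -0.6]
opening: 0.457
gripper_force: 61.4
```

Emit:
step_arm(plan=[[0,[0,0,0.06],0],[0,[0,0,0],0],[0,[0,0,0],0]])

```text
t: 15.0
position: [0.5653, -0.2618, 0.0391]
tool_rot: [[0.986, 0.167, 0.001], [0.167, -0.986, -0.0], [0.0, 0.0, -1.0]]
force: [0.7, 0.4, 0.2]
opening: 0.458
gripper_force: 61.5
```

Emit:
step_arm(plan=[[0,[0,0,0.06],0],[0,[0,0,0],0],[0,[0,0,0],0]])

```text
t: 15.3
position: [0.5653, -0.2618, 0.0391]
tool_rot: [[0.986, 0.167, 0.0], [0.167, -0.986, -0.0], [0.0, 0.0, -1.0]]
force: [-0.5, 0.7, 5.0]
opening: 0.455
gripper_force: 62.2
```

Contact. I'll release, rise, and look.

Emit:
step_arm(plan=[[0.5,[0,0,0],0],[0.6,[0,0,0],0],[0.7,[0,0,0],0],[0.7,[0,0,0],0],[0.7,[0,0,-1],0],[0.8,[0,0,-3],0],[1,[0,0,-4],0],[1,[0,0,-3],0],[1,[0,0,0],0],[1,[0,0,0],0]])

```text
t: 16.3
position: [0.5657, -0.2621, 0.15]
tool_rot: [[0.986, 0.167, 0.002], [0.167, -0.986, -0.002], [0.002, 0.002, -1.0]]
force: [-0.7, 0.7, -0.4]
opening: 1.0
gripper_force: 0.0
```

```bash
python3 -c "
from m import *
near('w7',284,210,90); near('w7b',284,90,90); to(461,-7.4,150,0)"
```

```text
w7 [ 566.7 -260.9] [40.  59.2] 9.4 4653 39.8
w7b [ 647.4 -248.7] [40.1 59.7] 9.5 6239 39.8
at [ 564.3 -261.2  147.3] yaw 9.6 q [-0.56  0.31  1.63 -0.    1.21  0.84] roll 9.59 shift [-10.33 -25.38  -0.27] cm; F [ 0.  -0.4 -1.1] tilt [-0.002  0.001] open 0.996
```

View pics/w7.png

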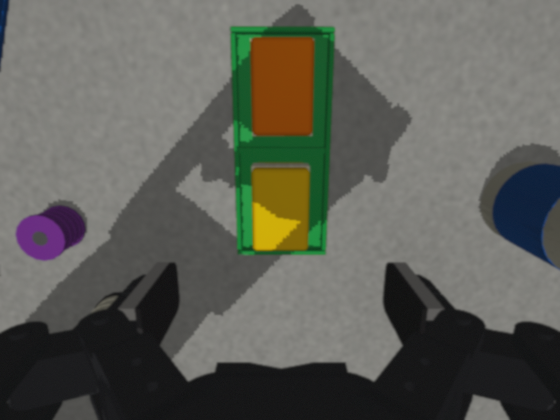

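Both bars lie flat, orange at (282,85) and yellow at (281,208), each inside its bay. Next is the white spool.

```bash
python3 -c "
from m import *
to(461,-7.4,147,-10.3)"
```

```text
at [ 564.3 -261.2  147.3] yaw 9.6 q [-0.56  0.31  1.63 -0.    1.21  0.84] roll 19.89 shift [-14.71 -23.13   0.03] cm; F [ 0.  -0.4 -1.1] tilt [-0.002  0.001] open 0.996
```

Emit:
step_arm(plan=[[1,[0,0,0],6.6],[1,[0,0,0],6.7],[1,[0,0,0],6.6],[1,[-1.5,-2.5,0],0],[1,[-2.4,-3.8,0],0],[1,[-2.4,-3.8,0],0],[1,[-2.4,-3.8,0],0],[1,[-2.4,-3.8,0],0],[1,[-2.4,-3.8,0],0],[1,[-1.2,-1.6,0],0]])

```text
t: 17.4
position: [0.4588, -0.005, 0.1462]
tool_rot: [[0.984, -0.177, -0.004], [-0.177, -0.984, 0.002], [-0.005, -0.001, -1.0]]
force: [0.3, -0.5, -0.3]
opening: 0.998
gripper_force: 0.0
```

Emit:
step_arm(plan=[[1,[0,0,0],0],[1,[0,0,0],0],[1,[0,0,0],0],[1,[0,0,0],0]])

```text
t: 17.8
position: [0.4621, -0.0091, 0.148]
tool_rot: [[0.984, -0.18, -0.0], [-0.18, -0.984, -0.0], [-0.0, 0.0, -1.0]]
force: [0.5, -0.3, 0.8]
opening: 1.0
gripper_force: 0.0
```

```bash
python3 -c "
from m import *
d=shot('wrist','w8'); P=cloud(d); z=P[...,2]
m=(abs(z-.042)<.006); m[:,:190]=0; m[:,380:]=0; m[300:]=0
l=cv2.connectedComponentsWithStats(m.astype(np.uint8)); i=1+l[2][1:,4].argmax(); r=rect(P,l[1]==i); print(r,l[3][i]); to(*r[0],36,-10.3)"
```

```text
(array([459.2,  -7.5]), array([51.2, 51.2], dtype=float32), np.float32(173.4), 4187, np.float64(41.9)) [279.42273704 216.5235252 ]
at [462.1  -9.  148. ] yaw -10.4 q [-0.19 -0.07  2.04 -0.    1.17  1.56] roll -0.1 shift [-0.31 -0.1  11.2 ] cm; F [-0.  -0.3 -0. ] tilt [-0. -0.] open 0.997
```

View pics/w8.png

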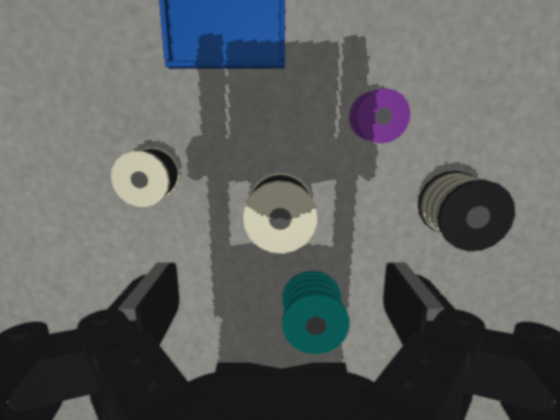

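The white spool is at (279,216), 51 mm across and with black filament, and it's centred between the fingers. The turquoise spool (316,310) is clear of the finger path.

Emit:
step_arm(plan=[[1,[-0.3,-0.1,3],0],[1,[0,0,3],0],[1,[0,0,2.5],0],[1,[0,0,1.5],0],[1,[0,0,0.9],0],[1,[0,0,0.3],0],[1,[0,0,0],0],[1,[0,0,0],0]])

```text
t: 18.65
position: [0.4599, -0.0068, 0.0371]
tool_rot: [[0.984, -0.179, 0.002], [-0.179, -0.984, -0.0], [0.002, 0.0, -1.0]]
force: [0.2, 0.2, 0.1]
opening: 1.0
gripper_force: 0.0
```

Emit:
step_arm(plan=[[0,[0,0,0],0],[0,[0,0,0],0],[0,[0,0,0],0],[0,[0,0,0],0],[0,[0,0,0],0],[0,[0,0,0],0],[0,[0,0,0],0],[0,[0,0,0],0]])

```text
t: 19.45
position: [0.4599, -0.0067, 0.0372]
tool_rot: [[0.984, -0.179, 0.002], [-0.179, -0.984, -0.0], [0.002, 0.0, -1.0]]
force: [-0.9, 0.6, 6.2]
opening: 0.592
gripper_force: 62.3
```

Emit:
step_arm(plan=[[0,[0,0,-0.5],0],[0,[0,0,-1.5],0],[0,[0,0,-2],0],[0,[0,0,-2],0],[0,[0,0,-1],0],[0,[0,0,0],0],[0,[0,0,0],0]])

```text
t: 20.15
position: [0.4586, -0.0065, 0.1057]
tool_rot: [[0.984, -0.179, -0.0], [-0.179, -0.984, 0.0], [-0.0, 0.0, -1.0]]
force: [0.2, -0.9, -1.1]
opening: 0.592
gripper_force: 62.4
```

```bash
python3 -c "
from h import *
a=np.radians(-10.3); to(650.3+41*np.cos(a),-3.5+41*np.sin(a),100,-10.3)"
```

```text
at [458.6  -6.5 105.7] yaw -10.3 q [-0.19 -0.01  2.08 -0.    1.08  1.56] roll -0.01 shift [22.91 -3.72  0.57] cm; F [ 0.2 -0.9 -1.1] tilt [-0.  0.] open 0.592
```

Emit:
step_arm(plan=[[0,[1.8,-0.3,0],0],[0,[3,-0.5,0],0],[0,[3.5,-0.6,0],0],[0,[3.5,-0.6,0],0],[0,[3.5,-0.6,0],0],[0,[3.2,-0.6,0],0],[0,[2.7,-0.5,0],0],[0,[1.7,0,0],0],[0,[0,0,0],0],[0,[0,0,0],0]])

```text
t: 21.15
position: [0.6895, -0.011, 0.1041]
tool_rot: [[0.984, -0.179, -0.004], [-0.179, -0.984, 0.0], [-0.004, 0.0, -1.0]]
force: [-1.3, 0.2, -1.8]
opening: 0.591
gripper_force: 62.4
```

```bash
python3 -c "
from m import *
d=shot('wrist','w9'); P=cloud(d); c=d['color'].astype(int); z=P[...,2]
m=(c[...,2]>1.3*c[...,:2].max(-1))&np.isfinite(P).all(-1)&(z>.009)&(z<.02); m[300:]=0; m[:,:140]=0;m[:,420:]=0
p=P[m]; a=np.radians(-10.3); cc=np.array([650.3,-3.5])+41*np.array([np.cos(a),np.sin(a)]); q=(p[:,:2]*1000-cc)@np.array([[np.cos(a),-np.sin(a)],[np.sin(a),np.cos(a)]]); print(np.percentile(q,[1,99],axis=0))
to(*cc,41,-10.3)"
```

```text
[[-23.37553058 -41.58567652]
 [ 40.55921527  41.36298259]]
at [689.3 -10.9 104.4] yaw -10.3 q [-0.13  0.5   1.45  0.    1.19  1.62] roll -0.01 shift [ 0.13 -0.04  6.34] cm; F [-0.1 -0.6 -1. ] tilt [-0.003  0.   ] open 0.587
```

Far edge at +41 (43 expected), sides ±41.5 as expected. I'll stay at the current x and lower.

Emit:
step_arm(plan=[[0,[0,0,1.5],0],[0,[0,0,2],0],[0,[0,0,1.4],0],[0,[0,0,0.7],0],[0,[0,0,0.3],0],[0,[0,0,0.2],0],[0,[0,0,0.1],0],[0,[0,0,0],0],[0,[0,0,0],0]])

```text
t: 22.1
position: [0.6914, -0.0112, 0.0449]
tool_rot: [[0.984, -0.179, 0.001], [-0.179, -0.984, -0.0], [0.001, -0.0, -1.0]]
force: [-0.3, 0.3, -1.8]
opening: 0.59
gripper_force: 62.4
```

Emit:
step_arm(plan=[[0,[0,0,0.06],0],[0,[0,0,0],0],[0,[0,0,0],0]])

```text
t: 22.4
position: [0.6909, -0.0112, 0.0437]
tool_rot: [[0.984, -0.179, 0.0], [-0.179, -0.984, -0.0], [0.0, 0.0, -1.0]]
force: [-0.4, -0.4, -0.9]
opening: 0.593
gripper_force: 62.4
```

Emit:
step_arm(plan=[[0,[0,0,0.1],0],[0,[0,0,0.06],0],[0,[0,0,0.04],0],[0,[0,0,0],0],[0,[0,0,0],0]])

```text
t: 22.9
position: [0.6909, -0.0111, 0.0416]
tool_rot: [[0.984, -0.179, -0.0], [-0.179, -0.984, -0.0], [-0.0, 0.0, -1.0]]
force: [-1.6, 0.2, -0.2]
opening: 0.59
gripper_force: 62.4
```

Emit:
step_arm(plan=[[0,[0,0,0.06],0],[0,[0,0,0],0],[0,[0,0,0],0]])

```text
t: 23.2
position: [0.691, -0.0111, 0.0413]
tool_rot: [[0.984, -0.179, 0.0], [-0.179, -0.984, 0.0], [0.0, -0.0, -1.0]]
force: [-2.4, -0.7, 2.7]
opening: 0.59
gripper_force: 62.6
```

Emit:
step_arm(plan=[[0,[0,0,0.05],0],[0,[0,0,0],0],[0.65,[0,0,0],0],[0.75,[0,0,0],0],[0.8,[0,0,0],0],[0.8,[0,0,0],0],[0.8,[0,0,-1],0],[0.9,[0,0,-3],0],[1,[0,0,-4],0],[1,[0,0,-2.5],0]])

```text
t: 24.2
position: [0.6922, -0.0113, 0.1495]
tool_rot: [[0.984, -0.179, 0.004], [-0.179, -0.984, -0.001], [0.004, -0.0, -1.0]]
force: [1.4, 0.6, 0.3]
opening: 0.999
gripper_force: 0.0
```

Emit:
step_arm(plan=[[1,[0,0,0],0],[1,[0,0,0],0],[1,[0,0,0],0]])

```text
t: 24.5
position: [0.6899, -0.0111, 0.1441]
tool_rot: [[0.984, -0.179, -0.002], [-0.179, -0.984, 0.0], [-0.002, 0.0, -1.0]]
force: [-0.6, 0.2, -0.3]
opening: 1.003
gripper_force: 0.0
```

```bash
cat >> m.py <<'E'
def disc(f,h,box=(190,380,0,300)):
    d=shot('wrist',f); P=cloud(d); z=P[...,2]; m=(abs(z-h)<.006); a,b,c,e=box; k=np.zeros_like(m); k[c:e,a:b]=1; m&=k
    l=cv2.connectedComponentsWithStats(m.astype(np.uint8)); i=1+l[2][1:,4].argmax(); r=rect(P,l[1]==i); print(r,l[3][i]); return r
E
python3 -c "
from m import *
disc('w10',.046); to(438.3,-142.2,147,-10.3)"
```

```text
(array([690.7, -10.9]), array([51.1, 51.5], dtype=float32), np.float32(34.5), 4521, np.float64(45.9)) [280.4490157  213.72970582]
at [689.7 -11.  143.6] yaw -10.3 q [-0.13  0.46  1.43  0.    1.25  1.62] roll -0.01 shift [-22.39  17.4   -0.34] cm; F [ 0.3  0.4 -0.5] tilt [-0.003  0.   ] open 1.0
```

View pics/w10.png

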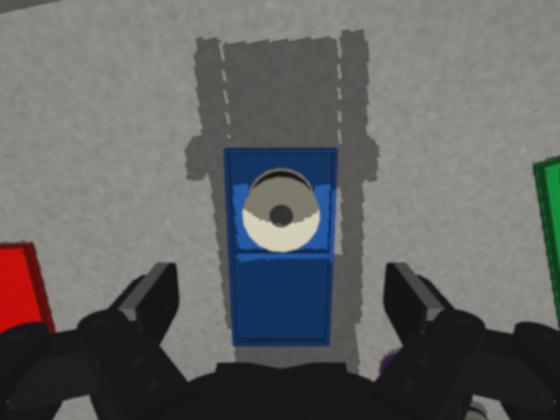

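The white spool is at (281,214), standing flat in the far bay with its top at 45.9 mm. Next is the black spool.

Emit:
step_arm(plan=[[1,[-2,1.5,0],0],[1,[-3.4,2.7,0],0],[1,[-3.6,2.8,0],0],[1,[-3.6,2.8,0],0],[1,[-3.6,2.8,0],0],[1,[-3.4,2.7,0],0],[1,[-2.4,1.8,0],0],[1,[-0.4,0.3,0],0],[1,[0,0,0],0],[1,[0,0,0],0]])

```text
t: 25.55
position: [0.44, -0.142, 0.1453]
tool_rot: [[0.984, -0.179, 0.0], [-0.179, -0.984, 0.0], [0.0, -0.0, -1.0]]
force: [-0.4, 0.0, 0.3]
opening: 1.003
gripper_force: 0.0
```

Emit:
step_arm(plan=[[1,[0,0,0],0],[1,[0,0,0],0]])

```text
t: 25.75
position: [0.4401, -0.1418, 0.1453]
tool_rot: [[0.984, -0.178, -0.0], [-0.178, -0.984, 0.0], [-0.0, -0.0, -1.0]]
force: [0.4, -0.3, 0.7]
opening: 0.998
gripper_force: 0.0
```

```bash
python3 -c "
from m import *
r=disc('w11',.042); to(*r[0],36,-10.3)"
```

```text
(array([ 435.5, -141.8]), array([50.9, 51.3], dtype=float32), np.float32(23.3), 4265, np.float64(41.9)) [282.03798359 219.21852286]
at [ 440.  -141.8  145.3] yaw -10.3 q [-0.48 -0.07  2.04  0.    1.16  1.27] roll 0.05 shift [-0.44  0.08 10.93] cm; F [ 0.7 -0.1  0.3] tilt [-0.  0.] open 1.0
```

Emit:
step_arm(plan=[[1,[-0.4,0.1,3],0],[1,[0,0,3],0],[1,[0,0,2.3],0],[1,[0,0,1.5],0],[1,[0,0,0.8],0],[1,[0,0,0.3],0],[1,[0,0,0],0],[1,[0,0,0],0]])

```text
t: 26.6
position: [0.4361, -0.1428, 0.0373]
tool_rot: [[0.984, -0.179, 0.001], [-0.179, -0.984, -0.001], [0.001, 0.0, -1.0]]
force: [-0.7, 0.7, -0.8]
opening: 0.998
gripper_force: 0.0
```

Emit:
step_arm(plan=[[0,[0,0,0],0],[0,[0,0,0],0],[0,[0,0,0],0],[0,[0,0,0],0],[0,[0,0,0],0],[0,[0,0,0],0],[0,[0,0,0],0],[0,[0,0,0],0]])

```text
t: 27.4
position: [0.4361, -0.1429, 0.0375]
tool_rot: [[0.984, -0.179, 0.002], [-0.179, -0.984, -0.001], [0.002, 0.0, -1.0]]
force: [-0.7, 0.1, 6.2]
opening: 0.589
gripper_force: 62.4
```

Emit:
step_arm(plan=[[0,[0,0,-0.5],0],[0,[0,0,-2],0],[0,[0,0,-3],0],[0,[0,0,-3],0],[0,[0,0,-2],0],[0,[0,0,-0.5],0],[0,[0,0,0],0],[0,[0,0,0],0]])

```text
t: 28.2
position: [0.4344, -0.1421, 0.1452]
tool_rot: [[0.984, -0.179, -0.002], [-0.179, -0.984, 0.001], [-0.002, -0.001, -1.0]]
force: [-0.3, 0.0, -1.0]
opening: 0.586
gripper_force: 62.5
```

```bash
python3 -c "
from h import *
a=np.radians(-10.3); to(649.5-41*np.cos(a),-3.5-41*np.sin(a),100,-10.3)"
```

```text
at [ 434.4 -142.1  145.2] yaw -10.3 q [-0.49 -0.08  2.05 -0.    1.17  1.26] roll -0.01 shift [ 14.58 -17.48   4.52] cm; F [-0.3  0.  -1. ] tilt [-0.002  0.001] open 0.586
```

Emit:
step_arm(plan=[[0,[1.5,-1.8,0],0],[0,[2.5,-3,0],0],[0,[2.8,-3.4,0],0],[0,[2.8,-3.4,0],0],[0,[2.6,-3.2,0],0],[0,[1.8,-2,0],0],[0,[0.6,-0.7,1.5],0],[0,[0,0,2],0],[0,[0,0,1],0],[0,[0,0,0],0]])

```text
t: 29.2
position: [0.6076, 0.0038, 0.0977]
tool_rot: [[0.984, -0.179, -0.007], [-0.179, -0.984, 0.001], [-0.007, 0.0, -1.0]]
force: [-0.6, 0.2, -1.0]
opening: 0.592
gripper_force: 62.5
```

Emit:
step_arm(plan=[[0,[0,0,0],0],[0,[0,0,0],0],[0,[0,0,0],0]])

```text
t: 29.5
position: [0.6109, 0.0032, 0.1027]
tool_rot: [[0.984, -0.179, 0.002], [-0.179, -0.984, -0.0], [0.002, -0.0, -1.0]]
force: [0.0, 0.2, -0.1]
opening: 0.586
gripper_force: 62.5
```

```bash
python3 -c "
from h import *
a=np.radians(-10.3); to(649.5-41*np.cos(a),-3.5-41*np.sin(a),41.5,-10.3)"
```

```text
at [610.9   3.2 102.7] yaw -10.3 q [-0.12  0.33  1.69  0.    1.12  1.63] roll -0.04 shift [-0.19 -0.03  6.12] cm; F [ 0.   0.2 -0.1] tilt [ 0.002 -0.   ] open 0.586
```

Emit:
step_arm(plan=[[0,[-0.1,0,1.5],0],[0,[0,0,2],0],[0,[0,0,1.3],0],[0,[0,0,0.7],0],[0,[0,0,0.2],0],[0,[0,0,0.1],0],[0,[0,0,0.05],0],[0,[0,0,0],0],[0,[0,0,0],0]])

```text
t: 30.4
position: [0.6097, 0.0037, 0.0436]
tool_rot: [[0.984, -0.179, 0.001], [-0.179, -0.984, -0.0], [0.001, -0.0, -1.0]]
force: [-0.3, 0.0, -0.8]
opening: 0.594
gripper_force: 62.5
```

Emit:
step_arm(plan=[[0,[0,0,0.06],0],[0,[0,0,0],0],[0,[0,0,0],0]])

```text
t: 30.7
position: [0.6093, 0.0037, 0.0425]
tool_rot: [[0.984, -0.179, 0.0], [-0.179, -0.984, 0.0], [0.0, -0.0, -1.0]]
force: [0.6, -0.5, -1.3]
opening: 0.59
gripper_force: 62.5
```

Emit:
step_arm(plan=[[0,[0,0,0.06],0],[0,[0,0,0.04],0],[0,[0,0,0],0],[0,[0,0,0],0]])

```text
t: 31.1
position: [0.6093, 0.0037, 0.0416]
tool_rot: [[0.984, -0.179, 0.0], [-0.179, -0.984, -0.0], [0.0, 0.0, -1.0]]
force: [-0.7, 0.3, 1.8]
opening: 0.593
gripper_force: 62.7
```

Emit:
step_arm(plan=[[0,[0,0,0.05],0],[0,[0,0,0],0],[0,[0,0,0],0]])

```text
t: 31.4
position: [0.6093, 0.0037, 0.0415]
tool_rot: [[0.984, -0.179, -0.0], [-0.179, -0.984, -0.0], [-0.0, 0.0, -1.0]]
force: [-3.9, 0.5, 6.1]
opening: 0.589
gripper_force: 62.9
```

Emit:
step_arm(plan=[[0.65,[0,0,0],0],[0.75,[0,0,0],0],[0.8,[0,0,0],0],[0.8,[0,0,0],0],[0.8,[0,0,-1],0],[0.9,[0,0,-3],0],[1,[0,0,-4],0],[1,[0,0,-2.5],0],[1,[0,0,0],0],[1,[0,0,0],0]])

```text
t: 32.4
position: [0.6098, 0.0037, 0.1471]
tool_rot: [[0.984, -0.179, 0.002], [-0.179, -0.984, -0.0], [0.002, -0.0, -1.0]]
force: [-0.8, -0.5, -0.5]
opening: 1.001
gripper_force: 0.0
```

```bash
python3 -c "
from m import *
disc('w12',.046,(190,380,150,300)); disc('w12b',.046,(190,380,0,150)); to(443.1,291,147,-8.7)"
```

```text
(array([608.9,   4.1]), array([51.2, 51.2], dtype=float32), np.float32(82.5), 4390, np.float64(45.9)) [280.62004556 215.42164009]
(array([690.5, -10.9]), array([50.8, 51.5], dtype=float32), np.float32(171.5), 5971, np.float64(45.9)) [280.42622676  83.13046391]
at [608.3   3.8 144.7] yaw -10.3 q [-0.12  0.28  1.67  0.    1.2   1.63] roll -1.61 shift [-20.68 -25.89  -0.23] cm; F [ 0.2 -0.3  0.1] tilt [-0.002  0.   ] open 1.0
```

View pics/w12.png

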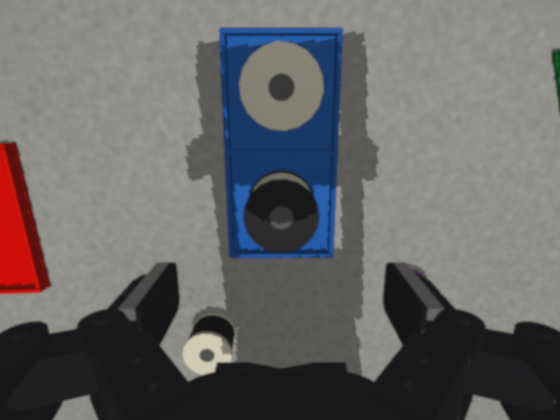

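Both spools stand flat in the blue bays, white at (281,86) and black at (281,215). The brush is last.

Emit:
step_arm(plan=[[1,[0,0,0],-1.6],[1,[-1.5,-2,0],0],[1,[-3,-3.7,0],0],[1,[-3.1,-3.9,0],0],[1,[-3.1,-3.9,0],0],[1,[-3.1,-3.9,0],0],[1,[-3.1,-3.9,0],0],[1,[-2.5,-3.2,0],0],[1,[-1.3,-1.4,0],0],[1,[0,0,0],0]])

```text
t: 33.5
position: [0.4416, 0.2928, 0.1447]
tool_rot: [[0.989, -0.147, -0.002], [-0.147, -0.989, -0.001], [-0.002, 0.001, -1.0]]
force: [-0.1, -0.5, 0.2]
opening: 0.995
gripper_force: 0.0
```

Emit:
step_arm(plan=[[1,[0,0,0],0],[1,[0,0,0],0],[1,[0,0,0],0]])

```text
t: 33.8
position: [0.4445, 0.29, 0.1456]
tool_rot: [[0.988, -0.153, -0.0], [-0.153, -0.988, -0.0], [-0.0, 0.0, -1.0]]
force: [-0.3, -0.4, 0.7]
opening: 0.999
gripper_force: 0.0
```

```bash
python3 -c "
from m import *
r=disc('w13',.044,(170,390,0,330)); to(*r[0],33,r[2])"
```

```text
(array([440.9, 291.7]), array([44.1, 88.9], dtype=float32), np.float32(171.4), 7865, np.float64(43.7)) [279.10692943 215.12396694]
at [444.5 290.1 145.7] yaw -8.8 q [ 0.43  0.1   1.87 -0.    1.17  2.15] roll -0.2 shift [-0.38 -0.11 11.27] cm; F [ 0.5  0.2 -0. ] tilt [-0. -0.] open 0.997
```

Emit:
step_arm(plan=[[1,[-0.4,-0.1,3],0],[1,[0,0,3],0],[1,[0,0,2.3],0],[1,[0,0,1.5],0],[1,[0,0,0.9],0],[1,[0,0,0.3],0],[1,[0,0,0],0],[1,[0,0,0],0]])

```text
t: 34.65
position: [0.441, 0.2931, 0.037]
tool_rot: [[0.988, -0.151, 0.002], [-0.151, -0.988, 0.001], [0.002, -0.001, -1.0]]
force: [-0.7, 0.4, 0.1]
opening: 0.997
gripper_force: 0.0
```

Emit:
step_arm(plan=[[0,[0,0,0],0],[0,[0,0,0],0],[0,[0,0,0],0],[0,[0,0,0],0],[0,[0,0,0],0],[0,[0,0,0],0],[0,[0,0,0],0],[0,[0,0,0],0]])

```text
t: 35.45
position: [0.4406, 0.2929, 0.0366]
tool_rot: [[0.988, -0.151, 0.001], [-0.151, -0.988, 0.0], [0.001, -0.001, -1.0]]
force: [-0.6, -1.3, 5.4]
opening: 0.504
gripper_force: 62.6
```

Emit:
step_arm(plan=[[0,[0,0,-0.5],0],[0,[0,0,-1.5],0],[0,[0,0,-2],0],[0,[0,0,-2],0],[0,[0,0,-1],0],[0,[0,0,0],0],[0,[0,0,0],0]])

```text
t: 36.15
position: [0.4398, 0.2925, 0.1057]
tool_rot: [[0.988, -0.151, -0.0], [-0.151, -0.988, -0.0], [-0.0, 0.0, -1.0]]
force: [-0.7, 0.3, -2.1]
opening: 0.51
gripper_force: 61.9
```

```bash
python3 -c "
from h import *
to(639,243.2,105,-8.4)"
```

```text
at [439.8 292.5 105.7] yaw -8.7 q [0.44 0.15 1.9  0.   1.09 2.16] roll -0.31 shift [20.43  1.97  0.07] cm; F [-0.7  0.3 -2.1] tilt [-0. -0.] open 0.51
```

Emit:
step_arm(plan=[[0,[1.6,0.1,0],0],[0,[2.6,0.3,0],0],[0,[3.2,0.4,0],0],[0,[3.3,0.4,0],0],[0,[3.2,0.3,0],0],[0,[3,0.3,0],0],[0,[2.2,0.2,0],0],[0,[1.2,0,0],0],[0,[0,0,0],0],[0,[0,0,0],0]])

```text
t: 37.15
position: [0.6372, 0.2416, 0.1042]
tool_rot: [[0.988, -0.152, -0.003], [-0.152, -0.988, -0.001], [-0.002, 0.001, -1.0]]
force: [-0.7, -0.1, -2.0]
opening: 0.501
gripper_force: 61.9
```

Emit:
step_arm(plan=[[0,[0,0,0],0],[0,[0,0,0],0]])

```text
t: 37.35
position: [0.6369, 0.2424, 0.1056]
tool_rot: [[0.989, -0.151, -0.001], [-0.151, -0.989, -0.0], [-0.001, 0.0, -1.0]]
force: [-0.4, 1.0, -1.3]
opening: 0.504
gripper_force: 61.9
```

```bash
python3 -c "
from m import *
d=shot('wrist','w14'); P=cloud(d); c=d['color'].astype(int); z=P[...,2]
m=(c[...,0]>2.5*c[...,1:].max(-1))&np.isfinite(P).all(-1)&(z>.009)&(z<.02); m[300:]=0
p=P[m]; a=np.radians(-8.4); cc=np.array([639,243.2]); q=(p[:,:2]*1000-cc)@np.array([[np.cos(a),-np.sin(a)],[np.sin(a),np.cos(a)]]); print(np.percentile(q,[1,99],axis=0))
to(*cc,40.6,-8.4)"
```

```text
[[ 25.30014593 -39.05657226]
 [ 57.82839295  35.19805987]]
at [637.  242.5 105.8] yaw -8.7 q [0.25 0.48 1.48 0.   1.18 1.97] roll -0.27 shift [ 0.18 -0.1   6.52] cm; F [ 0.4  0.8 -0.9] tilt [-0. -0.] open 0.503
```

View pics/w14.png

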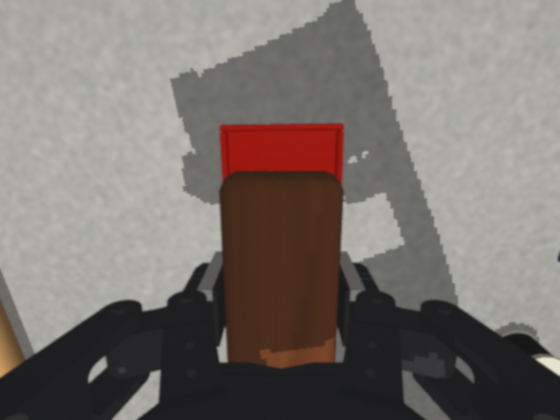

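The brush is straight over the red tray, whose far wall is at row 126 and sides at columns 221 and 343. The centre is within about 1 mm, so I'll lower it.

Emit:
step_arm(plan=[[0,[0,0.1,1.5],0],[0,[0,0,2],0],[0,[0,0,1.5],0],[0,[0,0,0.8],0],[0,[0,0,0.3],0],[0,[0,0,0.2],0],[0,[0,0,0.05],0],[0,[0,0,0],0],[0,[0,0,0],0]])

```text
t: 38.3
position: [0.6381, 0.2413, 0.0432]
tool_rot: [[0.988, -0.151, 0.001], [-0.151, -0.988, 0.0], [0.001, -0.001, -1.0]]
force: [-0.0, -0.7, -1.1]
opening: 0.506
gripper_force: 61.9
```

Emit:
step_arm(plan=[[0,[0,0,0.06],0],[0,[0,0,0],0],[0,[0,0,0],0]])

```text
t: 38.6
position: [0.6376, 0.2412, 0.0419]
tool_rot: [[0.988, -0.151, 0.0], [-0.151, -0.988, 0.0], [0.0, -0.0, -1.0]]
force: [0.2, -0.0, -1.9]
opening: 0.503
gripper_force: 61.9
```

Emit:
step_arm(plan=[[0,[0,0,0.06],0],[0,[0,0,0.05],0],[0,[0,0,0],0],[0,[0,0,0],0]])

```text
t: 39.0
position: [0.6376, 0.2412, 0.0407]
tool_rot: [[0.988, -0.151, 0.0], [-0.151, -0.988, 0.0], [0.0, -0.0, -1.0]]
force: [-0.3, -1.2, -1.0]
opening: 0.506
gripper_force: 62.0
```

Emit:
step_arm(plan=[[0,[0,0,0.05],0],[0,[0,0,0],0],[0,[0,0,0],0]])

```text
t: 39.3
position: [0.6376, 0.2412, 0.0407]
tool_rot: [[0.988, -0.151, 0.0], [-0.151, -0.988, -0.0], [0.0, 0.0, -1.0]]
force: [-3.1, -1.1, 3.5]
opening: 0.506
gripper_force: 62.4
```

Emit:
step_arm(plan=[[0.55,[0,0,0],0],[0.65,[0,0,0],0],[0.75,[0,0,0],0],[0.75,[0,0,0],0],[0.75,[0,0,-1],0],[0.9,[0,0,-3],0],[1,[0,0,-4],0],[1,[0,0,-4],0],[1,[0,0,-1],0],[1,[0,0,0],0]])

```text
t: 40.3
position: [0.6394, 0.2417, 0.1743]
tool_rot: [[0.988, -0.151, 0.006], [-0.151, -0.988, 0.002], [0.006, -0.003, -1.0]]
force: [-0.1, -0.3, -0.2]
opening: 1.001
gripper_force: 0.0
```

Emit:
step_arm(plan=[[1,[-3,0,-3],0],[1,[-3,0,-3],0],[1,[-3,0,-3],0],[1,[-3,0,0],0],[1,[0,0,0],0],[1,[0,0,0],0],[1,[0,0,0],0]])

```text
t: 41.0
position: [0.519, 0.259, 0.2587]
tool_rot: [[0.988, -0.152, -0.002], [-0.152, -0.988, -0.001], [-0.002, 0.001, -1.0]]
force: [0.2, 0.1, 0.7]
opening: 1.002
gripper_force: 0.0
```

```bash
python3 -c "
from m import *
d=shot('wrist','w15'); shot('scene','scene1'); P=cloud(d); z=P[...,2]; c=d['color'].astype(int)
m=abs(z-.048)<.006; l=cv2.connectedComponentsWithStats(m.astype(np.uint8)); 
for i in range(1,l[0]):
  if l[2][i,4]>600: print(rect(P,l[1]==i),l[3][i])
m=(c[...,0]>2.5*c[...,1:].max(-1))&np.isfinite(P).all(-1)&(z<.02)
print('tray',rect(P,m))
i=cv2.imread('pics/scene1.png')[130:370,120:440]; cv2.imwrite('pics/sc.png',cv2.resize(i,(800,600)))"
```

```text
(array([635.2, 241.6]), array([44. , 85.1], dtype=float32), np.float32(171.1), 5040, np.float64(47.7)) [279.69424603  50.61924603]
(array([607.9,  12.3]), array([36.3, 51.6], dtype=float32), np.float32(2.5), 2199, np.float64(45.8)) [540.74351978  42.54433834]
tray (array([632.6, 241.9]), array([ 74.7, 114.3], dtype=float32), np.float32(171.8), 4075, np.float64(4.3))
```

View pics/sc.png

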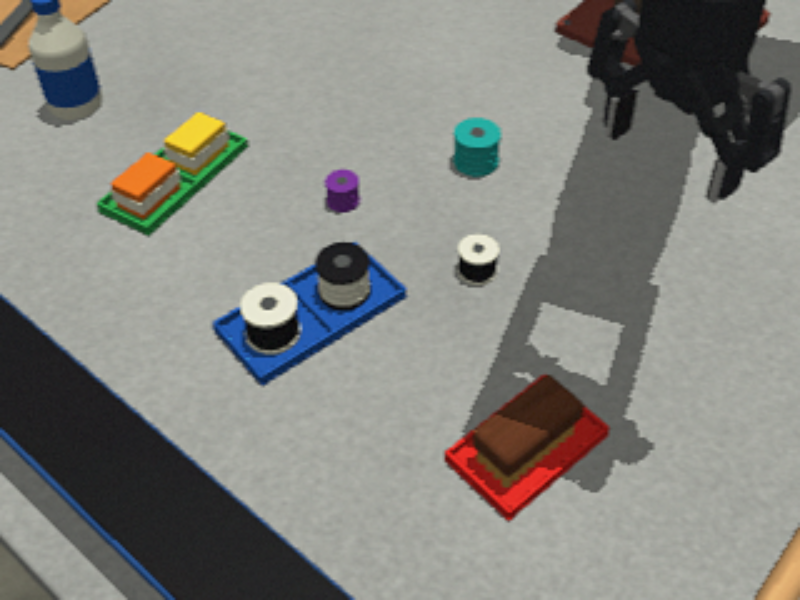

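The scene crop shows all five things in their bays: wax bars at (147,185) and (197,143), spools at (270,318) and (342,275), brush at (528,430). The brush top is level at 47.7 mm, the decoys and bottle haven't moved, and the gripper is clear.

```bash
python3 -c "
from station import manip
print(manip.hand_in())"
```

```text
the job is handed in; nothing more can be done
None
```

The job is handed in at about 41 s: both wax bars are in the green tray, both spools in the blue and the brush in the red, each flat in its own bay; I did not touch the bottle or the hammer.

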